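Shut the spark-guard gate and drop its latch bar

ROBOT

A 7-joint arm with a two-finger parallel gripper is mounted at the origin on the work surface. World frame = base frame: x ahead of the robot, y to its left, z up, the work surface at z = 0. Lengths are in m, angles in rad, forces in N, time in s.
With the tool pointing down it reaches from about 0.4 to 0.85 m from the base axis. Payload 10.4 kg.
Tool frame: the origin (TCP) lies at the very end of the fingers, on their centre line; the grasp point (between the pads) lies 19 mm behind it; z points along the fingers, y is the direction in which the jaws open and shut (so a half turn about z gives the same grasp; the last joint's range is limited). The gripper opens to 87 mm and grips with 3 to 60 N. Pads are 19 mm wide; open, the fingers measure 117 mm over their backs; the gripper's body (75 mm by 190 mm) begins 51 mm behind the grasp point.
Start: joints at [1.088, 0.332, -0.065, 1.46, 0.022, 1.35, -0.088], TCP at [0.277, -0.56, 0.223] pointing down, gripper open.
Joint ranges: [-2.6, 2.6], [-0.5, 2.12], [-1.47, 1.34], [0.16, 2.42], [-1.27, 4.41], [0.06, 2.06], [-2.6, 2.6]. Speed limits (rad/s): [2.22, 2.22, 2.79, 2.79, 3.14, 3.14, 3.14].

INTERFACE

Orientations are given as a unit quaternion [x, y, z, w].
In Python, from bench import read_state, imaging, r gives the robot as it stands. The module is installed in compiled form; this text tells all that it offers.
- The arm moves only by the tool move_arm, never from a script. Its argument "series" is a list of rows, each a list of 4 numbers: the shift along the tool's x, y, z in m, then the turn about the tool's z in rad. In form: [[x, y, z, roll], ...]. A call has 1 to 20 rows; each row is the pose to reach, as a shift and turn from the pose commanded when the call began, along the tool's axes at that moment; what a row does not reach only later rows make up. A row lasts 1/10 s, in which the tool goes at most 50 mm and 8.59 degrees, less where a joint would pass 70% of its speed; a pose out of reach is approached as far as the arm can. A call with a gripper value outside its range is refused whole. "claw" is the gripper's target within -1 to 1 (fully open at 1, half-way at 0, shut at -1), set as the call begins (left out, the last holds). The fingers move at their own pace and stop on an object; "newtons" is the grip in N (left out, the last holds). Time passes only in rows, so rows that repeat a pose let the fingers close. It gives the time, the measured TCP pose, the force and the opening at its end, in the units of the state.
- read_state(): the state, without advancing time (a new reading comes with each control period).
- imaging.camera(name): name is "scene" or "top"; returns (picture, depth): 480x640x3 uint8, red, green, blue; 480x640 float32, m along the optical axis (not along the pixel's ray), 0 where there is no reading.
- imaging.get_calibration(name): a dict with "camera_matrix" (3x3 intrinsics, pixels), "R" (3x3) and "t" (3): a world point X has camera coordinates R X + t. Camera axes: x right, y down, z forward; pixel columns grow to the right and rows downward; lengths in m; the calibration is good to about 2 mm. A picture is of the moment at which its call begins. get_calibration takes no time and is no camera call.
- r.close_job(): hands the job in, once; it reports no verdict.
The state is a dict: "time": time; "joint_positions": joint angles; "joint_vel": joint speeds; "joint_torque": joint torques, N m; "ee_pos": TCP position; "eef_rot": TCP orientation; "ft_force": force on the tool from outside, world axes, zero at the start; "torque": the same for the moment, N m; "width": finger opening in m.
Only numpy, scipy, OpenCV 4.12 (cv2) and the standard library are available. Lean on these libraries where they do the work, as an engineer would, in place of code of your own. Each camera call takes 0.05 s, during which the arm holds its last target.

TASK

On the welding bench the little steel gate of the spark guard is hooked back: lift its latch bar out of the hold-back catch, swing the gate shut to the keeper on the other post, and let the bar drop fully home behind the keeper's lip. Do it gently, without slamming the gate or straining the bar against either catch (keep under 25 N), leave the other things on the bench where they are and let go at the end.

Things in the scene. Friction and masses are not known exactly. Their poses are not given: they have to be found in the camera images.
- guard: The fixed guard: hinge post, grey sheet bay (panels 126 mm high), flat base straps. Origin on the gate's vertical hinge axis at bench height, z up. The shut gate points along this frame's -y, the hooked-back gate along the direction -2.531 rad (about z from +x); the bay lies at +x of the shut line.
- gate_hinge (a point): Point on the vertical hinge axis, 170 mm above the bench, level with the axis of the latch bar at rest.
- gate (a joint): Swing of the gate about the hinge axis, rad: about 0 while hooked back, growing counter-clockwise seen from above as it shuts; 0.96 nominal when latched (0.87 to 1.05, as the keeper's head is adjustable). It points along the guard frame's direction -2.531 rad + this value and stays where it is left (light friction, about 0.5 N at the tab).
- gate_edge (a point): Top of the gate's free upright, 214 mm from the hinge axis, 145 mm above the bench. The gate is a framed mesh panel, 222 mm wide, 16 mm thick, 1.2 kg, lower edge 30 mm above the bench. A guide fork stands here beside the bar, 207 to 219 mm from the hinge axis, 27 mm wide over both cheeks, top 215 mm above the bench; it is fixed to the gate and the bar moves freely in it.
- bar (a joint): Tilt of the latch bar about its level pivot, rad: 0 lying down on its rest (the same when latched), growing as the free end rises, upper limit 0.25. A round steel bar 14 mm thick, about 0.36 kg (varies), along the top of the gate, axis 170 mm above the bench; pivot 60 mm from the hinge axis, free end 280 mm. It falls under its own weight.
- bar_tab (a point): Grip point on the bar's upright tab: a plate 12 mm thick (across the gate), 30 mm long, its top 219 mm above the bench at rest. The point is 12 mm below that top in mid thickness, 175 mm from the hinge axis, 115 mm out from the bar's pivot, 37 mm above the bar's axis. x runs along the bar away from the hinge, y across the gate the way it shuts.
- holdback: Fixed post with a U catch, open upward, where the bar starts. Origin at bench height under the U's middle, 250 mm from the hinge axis; x away from the hinge, y the way the gate shuts. U 20 mm wide (along y), 24 mm along x; its wall on the shutting side ends 181 mm above the bench, 18 mm above the resting bar's underside (a bar tilt of 0.10 clears it), the other at 215 mm.
- keeper: Foot and post of the keeper, where the bar must end. Origin at bench height, 250 mm from the hinge axis at the gate's nominal shut direction; x away from the hinge, y the way the gate shuts. Its head is clamped in a slot and stands anywhere up to 20 mm either way along y from here, so where the bar drops must be felt or seen.
- keeper_notch (a point): Nominal notch, 170 mm over the origin of keeper; the head may be 20 mm off along y. Along y from the head's own middle: ramp from -76 mm (159 mm above the bench) up to -16 mm (181 mm), lip to -10 mm (181 mm), 20 mm notch, rubber-faced stop from +10 mm (220 mm). A raised bar passes over the lip and meets the stop; a lowered one rides up the ramp if the gate or fork is pushed (pushing the tab binds it). 24 mm long in x.
- magnet: Bystander, to be left alone: a flat triangular magnetic welding square, 60 mm, 16 mm thick, lying on the bench in the swept sector; the gate passes over it.
- spray_can: Bystander, to be left alone: a white can with a black cap, 62 mm wide, 160 mm tall.
- tip_jar: Bystander, to be left alone: a grey jar with a steel lid, 68 mm wide, 80 mm tall.
- hammer: Bystander, to be left alone: a hammer lying down.
- wire_brush: Bystander, to be left alone: a brush lying down.
- spanner: Bystander, to be left alone: a spanner lying flat.
- clamp: Bystander, to be left alone: a C-shaped clamp lying flat, 120 mm.
- angle_iron: Bystander, to be left alone: a 120 mm piece of angle iron.

How it is judged:
By the outcome, as a careful person would: the job done as asked, in the order asked, and still so for the second after the job is handed in, with the robot touching nothing.
It also fails if it takes over 59 s, if anything falls off the work surface, if the arm or the gripper's body presses on something with over 40 N, if the wrist force passes 120 N, or if a joint passes its speed limit or range.

## Working session

There is one attempt and no reset: what is moved stays moved. The work goes in short steps, Python scripts to look and compute and a tool call to move; the robot and the scene stay as the last step left them, time stands still between calls to the robot, and variables do not carry over. Pictures are saved under pics/ and viewed, and the job is handed in when it is done.

Besides the shell and the picture viewer there is one more tool, called after "Call:" by a JSON object that holds its "api" and its "payload", one argument or row to a line. move_arm: Moves the arm, as the interface text tells. Its arguments: {"type":"object","properties":{"series":{"type":"array","items":{"type":"array","items":{"type":"number"}}},"claw":{"type":"number"},"newtons":{"type":"number"}},"required":["series"]}

```bash
mkdir -p pics; python3 - <<'E'
from bench import read_state, imaging
import cv2,numpy as np
s=read_state();print({k:np.round(v,3) for k,v in s.items()})
for n in("scene","top"):
    p,d=imaging.camera(n);c=imaging.get_calibration(n);print(n,{k:np.round(v,3).tolist() for k,v in c.items()})
    cv2.imwrite(f"pics/{n}0.png",p[...,::-1]);np.savez(f"{n}0.npz",p=p,d=d)
E
```

```text
{'time': np.float64(0.0), 'joint_positions': array([ 1.088,  0.333, -0.065,  1.461,  0.022,  1.35 , -0.088]), 'joint_vel': array([ 0.002,  0.002,  0.002,  0.001,  0.   , -0.002,  0.001]), 'joint_torque': array([-1.0000e-03, -6.2325e+01,  2.4000e-02, -3.8990e+01, -6.2000e-02,
        4.0000e-02,  0.0000e+00]), 'ee_pos': array([ 0.277, -0.56 ,  0.222]), 'eef_rot': array([ 0.974,  0.228, -0.   , -0.001]), 'ft_force': array([0.228, 0.423, 0.187]), 'torque': array([-0.023, -0.009,  0.001]), 'width': np.float64(0.087)}
scene {'camera_matrix': [[500.506, 0.0, 324.771], [0.0, 500.506, 240.473], [0.0, 0.0, 1.0]], 'R': [[0.76, 0.65, -0.016], [0.471, -0.568, -0.675], [-0.448, 0.506, -0.737]], 't': [-0.413, -0.156, 1.619]}
top {'camera_matrix': [[439.868, 0.0, 324.081], [0.0, 439.868, 239.423], [0.0, 0.0, 1.0]], 'R': [[0.022, -1.0, -0.014], [-0.995, -0.021, -0.093], [0.093, 0.016, -0.996]], 't': [0.001, 0.541, 1.112]}
```

View pics/scene0.png

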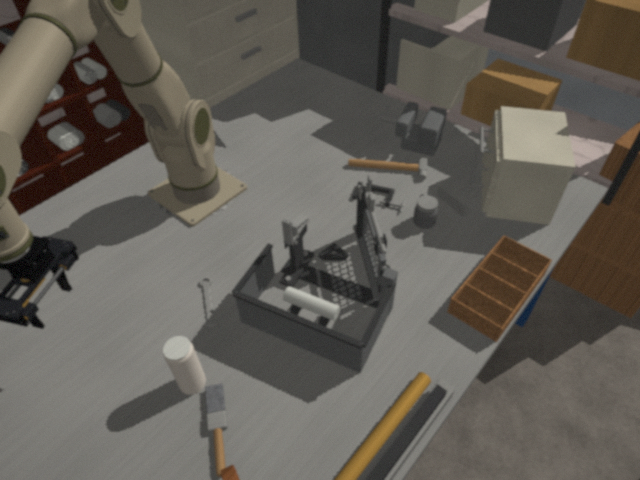

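View pics/top0.png

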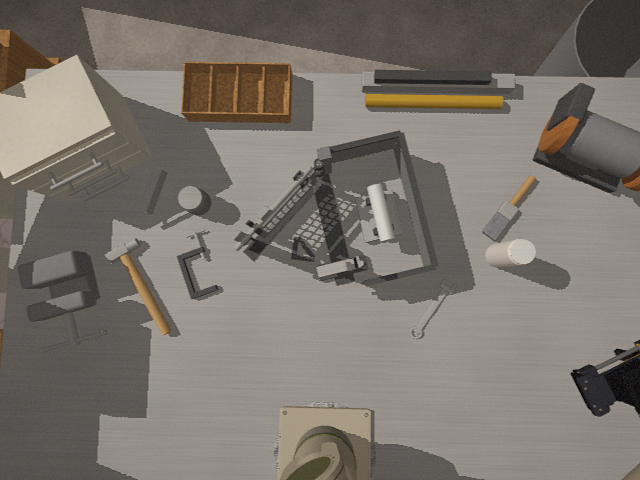

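```bash
python3 - <<'E'
import cv2,numpy as np
p=np.load("top0.npz")["p"][...,::-1]
a=p[135:290,220:380];cv2.imwrite("pics/tc.png",cv2.resize(np.clip(a*1.5,0,255).astype(np.uint8),None,fx=5,fy=5,interpolation=cv2.INTER_CUBIC)[:, :800][:600*2])
a=cv2.resize(np.clip(p[140:260,225:385]*1.6,0,255).astype(np.uint8),None,fx=5,fy=5,interpolation=cv2.INTER_CUBIC);cv2.imwrite("pics/tc.png",a)
p=np.load("scene0.npz")["p"][...,::-1]
a=cv2.resize(np.clip(p[170:290,260:420]*1.6,0,255).astype(np.uint8),None,fx=5,fy=5,interpolation=cv2.INTER_CUBIC);cv2.imwrite("pics/sc.png",a)
E
```

```text
(no output)
```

View pics/tc.png

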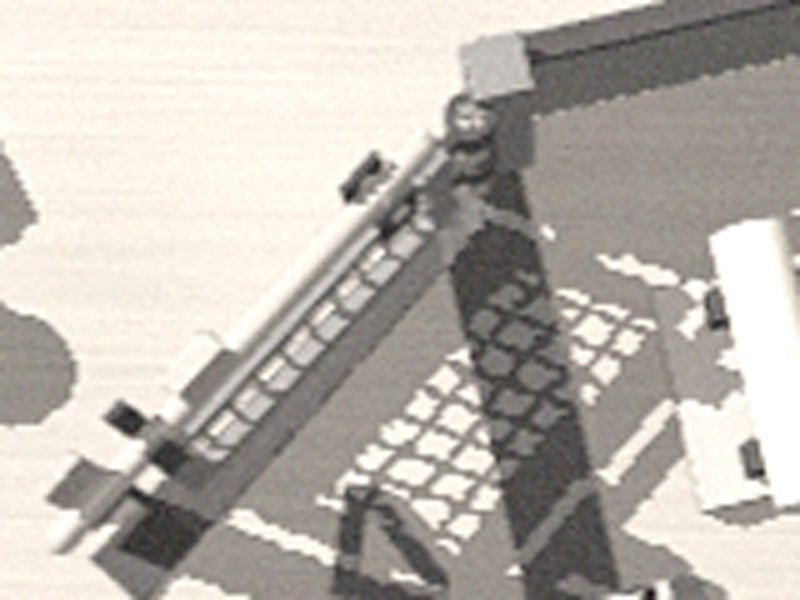

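View pics/sc.png

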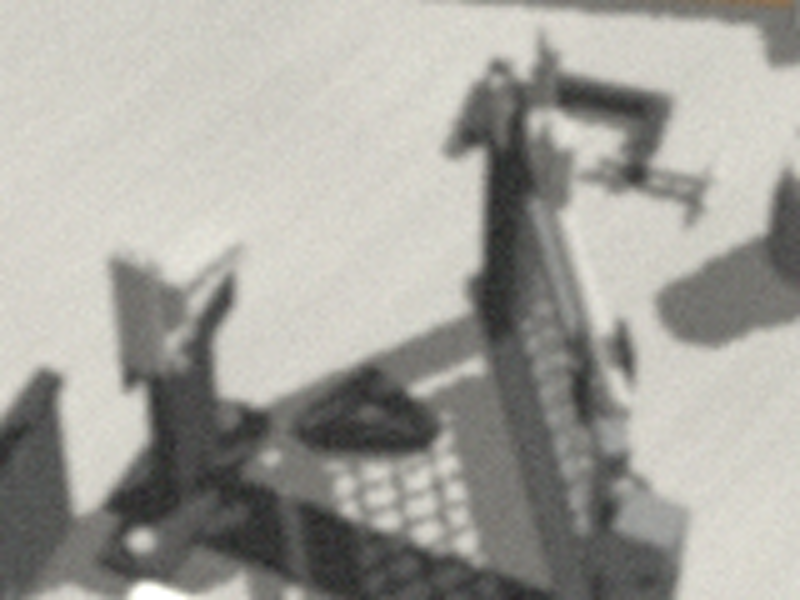

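```bash
cat > h.py <<'E'
import numpy as np,cv2
from bench import imaging
def cloud(d,n):
    c=imaging.get_calibration(n);K=c["camera_matrix"];v,u=np.mgrid[:480,:640]
    x=np.stack([(u-K[0,2])/K[0,0]*d,(v-K[1,2])/K[1,1]*d,d],-1)
    return (x-c["t"])@c["R"]
def ray(n,u,v,z):
    c=imaging.get_calibration(n);K=c["camera_matrix"];o=-c["R"].T@c["t"]
    w=c["R"].T@np.array([(u-K[0,2])/K[0,0],(v-K[1,2])/K[1,1],1.]);return o+w*(z-o[2])/w[2]
E
python3 - <<'E'
from h import *
for n in("top","scene"):
    f=np.load(n+"0.npz");X=cloud(f["d"],n);m=(f["d"]>0)&(X[...,2]>.15)&(X[...,2]<.24)&(X[...,0]>.35)&(X[...,0]<.8)&(abs(X[...,1])<.25)
    P=X[m];print(n,len(P))
    im=np.full((500,800,3),255,np.uint8)
    # x .40-.68 ; y .22..-.2 -> 1800px/m
    for q in P[np.argsort(P[:,2])]:
        u=int((.22-q[1])*1800);v=int((.69-q[0])*1800)
        h=int(np.clip((q[2]-.15)/.075*179,0,170))
        col=cv2.cvtColor(np.uint8([[[h,255,220]]]),cv2.COLOR_HSV2BGR)[0,0].tolist()
        cv2.rectangle(im,(u-1,v-1),(u+1,v+1),col,-1)
    for k in range(5):
        cv2.putText(im,f"{.2-.1*k:.1f}",(int((.02+.1*k)*1800),490),0,.5,0);
    for k in range(3):cv2.putText(im,f"{.6-.1*k:.1f}",(0,int((.09+.1*k)*1800)),0,.5,0)
    cv2.imwrite(f"pics/map_{n}.png",im)
for (u,v) in [(238,248),(260,215),(262,210),(265,206),(280,190),(300,175),(318,165),(319,164)]:
    print(u,v,ray("top",u,v,.17).round(3), cloud(np.load("top0.npz")["d"],"top")[v,u].round(3))
E
```

```text
top 1547
scene 1371
238 248 [0.504 0.204 0.17 ] [0.503 0.203 0.178]
260 215 [0.58  0.157 0.17 ] [0.573 0.149 0.22 ]
262 210 [0.592 0.153 0.17 ] [0.584 0.146 0.218]
265 206 [0.601 0.147 0.17 ] [ 0.63   0.173 -0.001]
280 190 [0.639 0.114 0.17 ] [0.673 0.134 0.002]
300 175 [0.674 0.069 0.17 ] [0.673 0.069 0.175]
318 165 [0.698 0.028 0.17 ] [0.706 0.029 0.141]
319 164 [0.701 0.026 0.17 ] [0.709 0.027 0.14 ]
```

View pics/map_top.png

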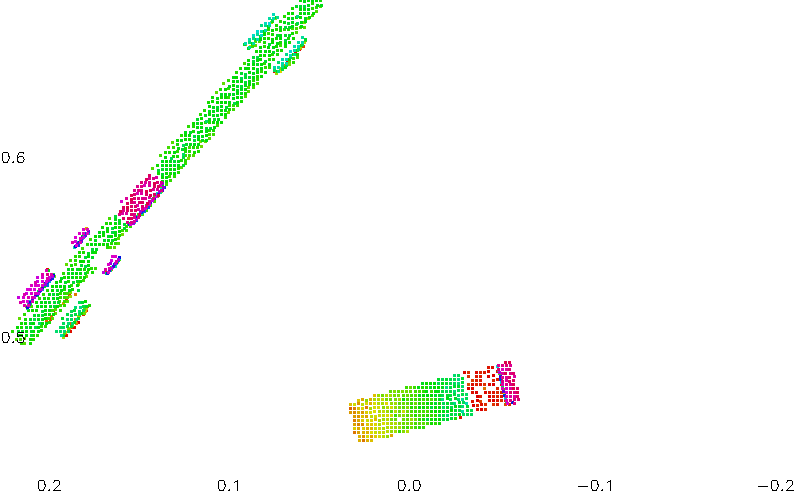

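View pics/map_scene.png

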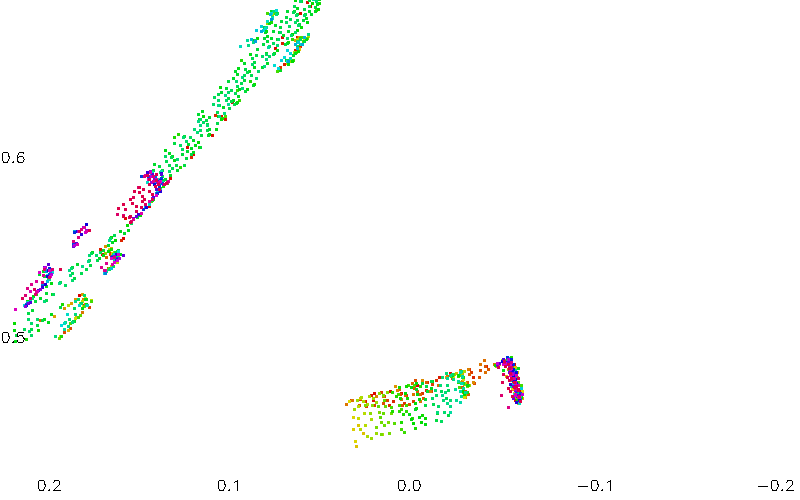

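```bash
python3 - <<'E'
from h import *
X=cloud(np.load("top0.npz")["d"],"top");P=X.reshape(-1,3)
P=P[(P[:,2]>.15)&(P[:,2]<.24)&(P[:,0]>.35)&(P[:,0]<.8)&(abs(P[:,1])<.25)]
x,y,z=P.T
L=(x>.495)&(y>.0)
T=P[L&(z>.21)&(x>.56)&(x<.6)]
(cx,cy),(w,h),a=cv2.minAreaRect((T[:,:2]*1000).astype(np.float32))
print("tab",T.mean(0).round(4),cx,cy,w,h,a, "z",np.median(T[:,2]))
B=P[L&(z>.168)&(z<.182)]
# restrict within 8mm of line iteratively
c=T[:,:2].mean(0);d=np.array([-.7,.7])
d=np.array([.504-.673,.204-.069]);d/=np.linalg.norm(d)
for i in range(10):
    r=(B[:,:2]-c)@np.array([-d[1],d[0]]);Q=B[abs(r)<.008]
    c=Q[:,:2].mean(0);d2=np.linalg.svd(Q[:,:2]-c)[2][0];d=d2*np.sign(d2@d)
n=np.array([-d[1],d[0]])
print("bar",c,d,"max along",((Q[:,:2]-c)@d).max(),len(Q))
tc=np.array([cx,cy])/1000;print("tab offset perp",(tc-c)@n)
end=c+d*((Q[:,:2]-c)@d).max()
tp=c+d*((tc-c)@d); print("tip-tab",(end-tp)@d)
H1=tp-d*.175;H2=end-d*.28;print("hinge",H1,H2)
H=H1
for lab,m in (("holdlow",L&(z>.176)&(x<.53)&((P[:,:2]-c)@n>.008)),("forkcheeks",L&(z>.2)&(x>.53)&(x<.565)),("outer",L&(z>.2)&(x<.545)&((P[:,:2]-c)@n<-.008))):
    G=P[m]; 
    if len(G): q=G[:,:2]-H;print(lab,"along",(q@d).min(),(q@d).max(),"perp",(q@n).min(),(q@n).max(),"z",np.median(G[:,2]))
th=np.arctan2(d[1],d[0]);yaw=th+2.531
print("dir",th,"guard yaw",yaw)
K=P[(x<.495)&(y<.05)]
ds=np.array([np.cos(th+.96),np.sin(th+.96)]);ns=np.array([-ds[1],ds[0]])
q=K[:,:2]-H;al=q@ds;pe=q@ns
print("keeper along",al.min(),al.max(),"nominal tip",H+ds*.25)
for b in np.arange(-.1,.05,.003):
    s=(pe>=b)&(pe<b+.003)
    if s.sum():print(round(b,3),s.sum(),np.round([np.percentile(K[s,2],20),np.median(K[s,2]),np.percentile(K[s,2],90)],4),al[s].min().round(3),al[s].max().round(3))
# other camera on tab
X=cloud(np.load("scene0.npz")["d"],"scene").reshape(-1,3)
m=(X[:,2]>.214)&(X[:,0]>.56)&(X[:,0]<.6)&(X[:,1]>.12)&(X[:,1]<.18);print(X[m].mean(0),cv2.minAreaRect((X[m][:,:2]*1000).astype(np.float32)))
m=(X[:,2]>.2)&(X[:,2]<.24)&(X[:,0]<.5)&(X[:,0]>.45)&(X[:,1]>-.1)&(X[:,1]<0);q=X[m][:,:2]-H;print("stop scene",np.percentile(q@ns,[2,50,98]))
E
```

```text
tab [0.578  0.1435 0.2181] 571.6390991210938 150.75045776367188 14.622965812683105 53.10689926147461 39.62338638305664 z 0.21812357270370025
bar [0.59798521 0.12493027] [-0.75666083  0.65380761] max along 0.12913025369147269 591
tab offset perp -0.0023118413441258834
tip-tab 0.0923137482279237
hinge [0.70254324 0.03458485] [0.71214243 0.02629048]
holdlow along 0.22783478821226127 0.24959996727301206 perp 0.010159823743585525 0.016820084066692532 z 0.18030915748163295
forkcheeks along 0.19552998176448658 0.23957591384985535 perp -0.015428557194859666 0.012559681914349474 z 0.21358829290153933
outer along 0.22697377919702574 0.25030275768547483 perp -0.01608578513764289 -0.008785589913753085 z 0.21347570927871368
dir 2.4289869612117196 guard yaw 4.95998696121172
keeper along 0.2305104635610658 0.25476797793379746 nominal tip [ 0.4601548  -0.02663476]
-0.052 8 [0.1571 0.1592 0.1615] 0.232 0.253
-0.049 13 [0.1579 0.159  0.1606] 0.233 0.253
-0.046 14 [0.1596 0.1607 0.1623] 0.231 0.254
-0.043 14 [0.1597 0.1616 0.1637] 0.231 0.254
-0.04 14 [0.1617 0.1634 0.1653] 0.232 0.253
-0.037 15 [0.162
[... 658 characters left out ...]
008 17 [0.1778 0.1795 0.1819] 0.231 0.254
0.011 15 [0.1791 0.1802 0.1835] 0.231 0.254
0.014 9 [0.1504 0.1786 0.1806] 0.231 0.254
0.017 11 [0.1511 0.1515 0.1536] 0.231 0.252
0.02 10 [0.1503 0.1516 0.1525] 0.234 0.253
0.023 9 [0.1512 0.1518 0.154 ] 0.232 0.251
0.026 8 [0.1505 0.1513 0.1523] 0.233 0.252
0.029 11 [0.1508 0.1515 0.1521] 0.231 0.252
0.032 10 [0.1511 0.152  0.1534] 0.232 0.253
0.035 34 [0.177  0.2086 0.2181] 0.232 0.254
0.038 18 [0.2168 0.2185 0.2222] 0.231 0.254
0.041 12 [0.2182 0.2197 0.2209] 0.231 0.253
[0.57960086 0.14294484 0.22036878] ((573.7747192382812, 149.8838653564453), (14.350830078125, 55.29507827758789), 40.10361099243164)
stop scene [0.03538157 0.04171478 0.04440093]
```

```bash
cat > geo.py <<'E'
import numpy as np
H=np.array([.7116,.0268]);TH=2.429
def fr(phi):return np.array([[np.cos(phi),np.sin(phi)],[np.sin(phi),-np.cos(phi)]]) # rows: tool x,y
def phi(q):return 2*np.arctan2(q[1],q[0])
def tab(g,t):
    a=TH+g;r=.06+.115*np.cos(t)-.037*np.sin(t);z=.17+.115*np.sin(t)+.037*np.cos(t)
    return np.array([*(H+r*np.array([np.cos(a),np.sin(a)])),z])
E
python3 - <<'E'
from h import *;from geo import *
d=np.array([np.cos(TH),np.sin(TH)]);n=np.array([-d[1],d[0]])
for nm in("top","scene"):
    X=cloud(np.load(nm+"0.npz")["d"],nm).reshape(-1,3)
    q=X[:,:2]-H;a=q@d;p=q@n
    m=(a>.15)&(a<.2)&(abs(p)<.02)&(X[:,2]>.212)&(X[:,2]<.23)
    print(nm,m.sum(),"along",np.percentile(a[m],[2,50,98]),"perp",np.percentile(p[m],[2,50,98]),"z",np.median(X[m,2]))
    m=(a>.07)&(a<.3)&(abs(p)<.012)&(X[:,2]>.168)&(X[:,2]<.182)
    print(np.polyfit(a[m],p[m],1),a[m].max(), np.median(X[m,2]))
    m=(abs(a)<.03)&(abs(p)<.03)&(X[:,2]>.1);print("hinge z",X[m,2].max(), X[m].mean(0))
from bench import read_state
s=read_state();R=fr(phi(s["eef_rot"]));T=tab(0,0);print("tab",T,"shift",R@(T[:2]-s["ee_pos"][:2]),s["ee_pos"],phi(s["eef_rot"]))
E
```

```text
top 83 along [0.16147085 0.17567586 0.18964407] perp [-0.00670604 -0.00019601  0.00526474] z 0.21826650885155305
[-0.00620189  0.00087423] 0.27925640655358797 0.17527598185744114
hinge z 0.17703694327857208 [0.71652307 0.02298745 0.1406641 ]
scene 57 along [0.15880281 0.17114277 0.18873828] perp [-6.88410094e-03  3.89749894e-05  4.82460254e-03] z 0.2211181311098353
[0.00104956 0.00012315] 0.2807376962861296 0.17842804055053135
hinge z 0.1848062102052757 [0.71371916 0.02652707 0.14434927]
tab [0.57918286 0.14121461 0.207     ] shift [ 0.58169925 -0.49412808] [ 0.27723237 -0.55975792  0.22183133] 0.459879243223454
```

Call:
{"api": "move_arm", "payload": {
  "series": [
    [0,0,-0.04,0],
    [0,0,-0.08,0],
    [0.02,-0.017,-0.11,-0.07],
    [0.05,-0.042,-0.11,-0.17],
    [0.08,-0.068,-0.11,-0.27],
    [0.11,-0.093,-0.11,-0.37],
    [0.14,-0.119,-0.11,-0.47],
    [0.17,-0.144,-0.11,-0.58],
    [0.2,-0.17,-0.11,-0.68],
    [0.23,-0.195,-0.11,-0.78],
    [0.26,-0.221,-0.11,-0.88],
    [0.29,-0.246,-0.11,-0.98],
    [0.32,-0.272,-0.11,-1.08],
    [0.35,-0.297,-0.11,-1.18],
    [0.38,-0.323,-0.11,-1.28],
    [0.41,-0.348,-0.11,-1.38],
    [0.44,-0.374,-0.11,-1.48],
    [0.47,-0.399,-0.11,-1.58],
    [0.49,-0.416,-0.11,-1.66],
    [0.49,-0.416,-0.11,-1.66]
  ],
  "claw": 0,
  "newtons": 25
}}

```text
time: 2.1
ee_pos: [0.5321, 0.0344, 0.332]
eef_rot: [0.485, 0.874, 0.001, -0.001]
ft_force: [0.1, 0.2, 0.6]
width: 0.0433
```

```bash
cat > go.py <<'E'
import sys
from h import *;from geo import *
from bench import read_state
def show(T,yaw):
    s=read_state();e=s["ee_pos"];f=phi(s["eef_rot"]);R=fr(f)
    w=(yaw-f+np.pi)%(2*np.pi)-np.pi
    print("t",s["time"],"ee",e.round(4),"phi",round(f,3),"q",np.round(s["eef_rot"],3),"w",s["width"],"F",s["ft_force"].round(2))
    print("shift",(R@(T[:2]-e[:2])).round(4),(e[2]-T[2]).round(4),"roll",round(-w,3),"j",s["joint_positions"].round(2))
E
python3 -c "
from go import *
T=tab(0,0);T[2]=.19;show(T,TH)"
```

```text
t 2.1 ee [0.5321 0.0344 0.332 ] phi 2.128 q [ 0.485  0.874  0.001 -0.001] w 0.04334519604375857 F [0.14 0.16 0.58]
shift [0.0657 0.0965] 0.142 roll -0.301 j [ 0.46  0.15 -0.68  1.49  0.09  1.54  0.34]
```

Call:
{"api": "move_arm", "payload": {
  "series": [
    [0.016,0.024,0,-0.075],
    [0.033,0.048,0,-0.15],
    [0.05,0.072,0,-0.225],
    [0.066,0.0965,0.02,-0.301],
    [0.066,0.0965,0.05,-0.301],
    [0.066,0.0965,0.07,-0.301],
    [0.066,0.0965,0.07,-0.301],
    [0.066,0.0965,0.07,-0.301]
  ]
}}

```text
time: 2.9
ee_pos: [0.5798, 0.136, 0.263]
eef_rot: [0.353, 0.936, -0.0, -0.0]
ft_force: [-0.1, 0.4, -0.1]
width: 0.0434
```

```bash
python3 -c "
from go import *
T=tab(0,0);T[2]=.19;show(T,TH)
p,d=imaging.camera('scene');cv2.imwrite('pics/s1.png',cv2.resize(p[150:310,230:440,::-1],None,fx=3.5,fy=3.5))
p,d=imaging.camera('top');cv2.imwrite('pics/t1.png',cv2.resize(p[130:290,220:430,::-1],None,fx=3.5,fy=3.5))"
```

```text
t 2.9 ee [0.5798 0.136  0.263 ] phi 2.419 q [ 0.353  0.936 -0.    -0.   ] w 0.04341682594710345 F [-0.11  0.36 -0.14]
shift [0.0039 0.0035] 0.073 roll -0.01 j [ 0.29  0.34 -0.76  1.45  0.23  1.45  0.38]
```

View pics/s1.png

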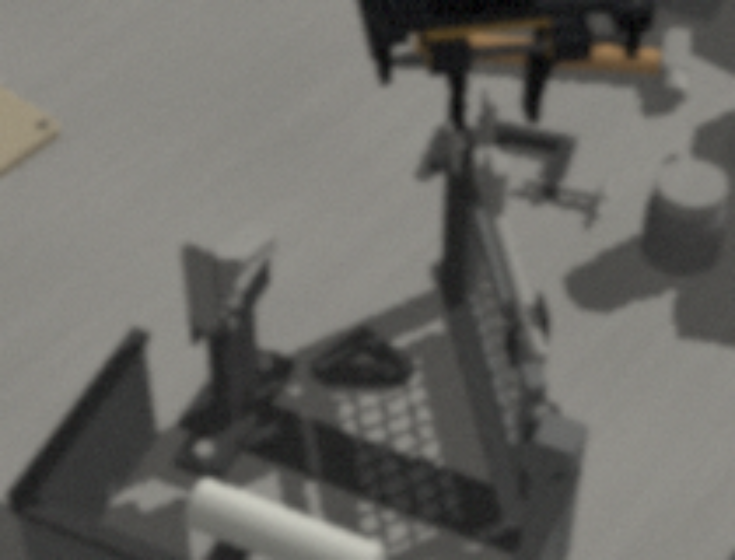

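Call:
{"api": "move_arm", "payload": {
  "series": [
    [0,0,0,0],
    [0,0,0,0],
    [0,0,0.01,0]
  ]
}}

```text
time: 3.3
ee_pos: [0.5805, 0.1371, 0.2538]
eef_rot: [0.353, 0.936, 0.001, 0.001]
ft_force: [-0.6, 0.3, 0.7]
width: 0.0434
```

```bash
python3 -c "
from go import *
T=tab(0,0);T[2]=.19;show(T,TH)"
```

```text
t 3.3 ee [0.5805 0.1371 0.2538] phi 2.421 q [0.353 0.936 0.001 0.001] w 0.04336411351000894 F [-0.6   0.29  0.65]
shift [0.0037 0.0022] 0.0638 roll -0.008 j [ 0.29  0.34 -0.76  1.46  0.24  1.43  0.37]
```

Call:
{"api": "move_arm", "payload": {
  "series": [
    [0.002,0.001,0.015,-0.004],
    [0.003,0.002,0.03,-0.008],
    [0.003,0.002,0.045,-0.008],
    [0.003,0.002,0.056,-0.008],
    [0.003,0.002,0.062,-0.008],
    [0.003,0.002,0.062,-0.008]
  ]
}}

```text
time: 3.9
ee_pos: [0.5785, 0.1401, 0.1895]
eef_rot: [0.349, 0.937, -0.0, -0.001]
ft_force: [-0.8, -0.7, -0.2]
width: 0.0431
```

```bash
python3 -c "
from go import *
T=tab(0,0);T[2]=.19;show(T,TH)
p,d=imaging.camera('scene');cv2.imwrite('pics/s2.png',cv2.resize(p[150:290,270:430,::-1],None,fx=4.5,fy=4.2))"
```

```text
t 3.9 ee [0.5785 0.1401 0.1895] phi 2.429 q [ 0.349  0.937 -0.    -0.001] w 0.043098591346515946 F [-0.8  -0.71 -0.15]
shift [0.0002 0.0013] -0.0005 roll -0.0 j [ 0.28  0.38 -0.75  1.56  0.27  1.31  0.35]
```

View pics/s2.png

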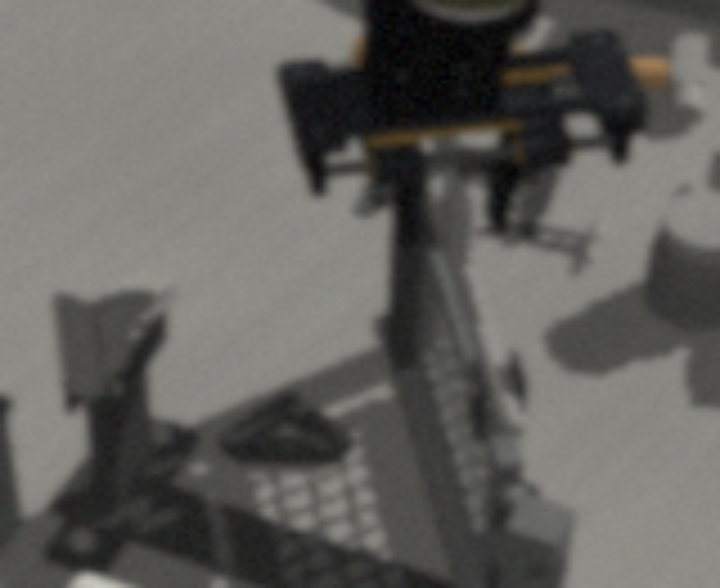

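Call:
{"api": "move_arm", "payload": {
  "series": [
    [0,0.001,0,0],
    [0,0.001,0,0],
    [0,0.001,0,0],
    [0,0.001,0,0],
    [0,0.001,0,0],
    [0,0.001,0,0]
  ],
  "claw": -0.9,
  "newtons": 15
}}

```text
time: 4.55
ee_pos: [0.5796, 0.1411, 0.1907]
eef_rot: [0.349, 0.937, 0.0, 0.0]
ft_force: [0.2, 0.5, 0.9]
width: 0.0116
```

```bash
python3 -c "
from go import *
T=tab(0,0);T[2]=.19;show(T,TH)"
```

```text
t 4.55 ee [0.5796 0.1411 0.1907] phi 2.429 q [0.349 0.937 0.    0.   ] w 0.011602979506025173 F [0.24 0.46 0.94]
shift [ 0.0004 -0.0002] 0.0007 roll 0.0 j [ 0.28  0.38 -0.75  1.55  0.27  1.31  0.35]
```

Call:
{"api": "move_arm", "payload": {
  "series": [
    [-0.001,0,-0.003,0],
    [-0.002,0,-0.006,0],
    [-0.003,0,-0.009,0],
    [-0.005,0,-0.012,0],
    [-0.006,0,-0.015,0],
    [-0.0074,0,-0.018,0],
    [-0.0074,0,-0.018,0]
  ]
}}

```text
time: 5.25
ee_pos: [0.5851, 0.1365, 0.2091]
eef_rot: [0.349, 0.937, 0.0, 0.0]
ft_force: [-3.4, 2.7, -2.4]
width: 0.012
```

```bash
python3 -c "
from go import *
T=tab(0,.16);T[2]-=.0165;show(T,TH)
p,d=imaging.camera('top');X=cloud(d,'top').reshape(-1,3);dd=np.array([np.cos(TH),np.sin(TH)]);q=X[:,:2]-H;a=q@dd;pp=q@[-dd[1],dd[0]]
for l in np.arange(.09,.28,.02):
  m=(abs(a-l)<.01)&(abs(pp)<.006)&(X[:,2]>.15)&(X[:,2]<.23)
  if m.sum():print(round(l,2),m.sum(),np.median(X[m,2]).round(4))
p,d=imaging.camera('scene');cv2.imwrite('pics/s3.png',cv2.resize(p[150:290,270:430,::-1],None,fx=4.5,fy=4.2))"
```

```text
t 5.25 ee [0.5851 0.1365 0.2091] phi 2.429 q [0.349 0.937 0.    0.   ] w 0.01198943974615372 F [-3.39  2.72 -2.39]
shift [ 0.0002 -0.0003] 0.0007 roll 0.0 j [ 0.28  0.38 -0.75  1.52  0.26  1.35  0.37]
0.09 48 0.1803
0.11 41 0.1834
```

View pics/s3.png

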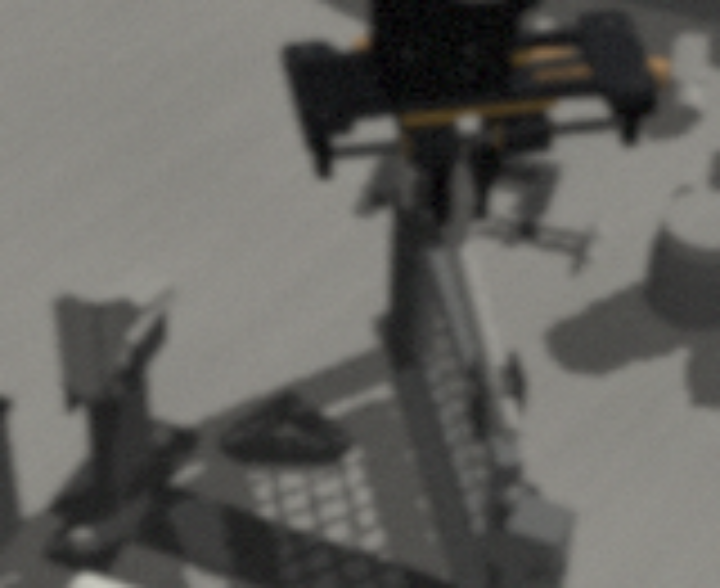

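```bash
python3 -c "
import numpy as np
r=.1677
g=np.interp(np.arange(1,21),[0,2,18,20],[0,.02,.48,.5])
print([[round(r*(np.cos(a)-1),4),round(-r*np.sin(a),4),0,round(-a,3)] for a in g])"
```

```text
[[np.float64(-0.0), np.float64(-0.0017), 0, np.float64(-0.01)], [np.float64(-0.0), np.float64(-0.0034), 0, np.float64(-0.02)], [np.float64(-0.0002), np.float64(-0.0082), 0, np.float64(-0.049)], [np.float64(-0.0005), np.float64(-0.013), 0, np.float64(-0.078)], [np.float64(-0.0009), np.float64(-0.0178), 0, np.float64(-0.106)], [np.float64(-0.0015), np.float64(-0.0226), 0, np.float64(-0.135)], [np.float64(-0.0022), np.float64(-0.0273), 0, np.float64(-0.164)], [np.float64(-0.0031), np.float64(-0.0321), 0, np.float64(-0.192)], [np.float64(-0.0041), np.float64(-0.0368), 0, np.float64(-0.221)], [np.float64(-0.0052), np.float64(-0.0415), 0, np.float64(-0.25)], [np.float64(-0.0065), np.float64(-0.0461), 0, np.float64(-0.279)], [np.float64(-0.0079), np.float64(-0.0508), 0, np.float64(-0.308)], [np.float64(-0.0094), np.float64(-0.0553), 0, np.float64(-0.336)], [np.float64(-0.011), np.float64(-0.0599), 0, np.float64(-0.365)], [np.float64(-0.0128), np.float64(-0.0643), 0, np.float64(-0.394)], [np.float64(-0.0147), np.float64(-0.0688), 0, np.float64(-0.422)], [np.float64(-0.0168), np.float64(-0.0731), 0, np.float64(-0.451)], [np.float64(-0.019), np.float64(-0.0774), 0, np.float64(-0.48)], [np.float64(-0.0197), np.float64(-0.0789), 0, np.float64(-0.49)], [np.float64(-0.0205), np.float64(-0.0804), 0, np.float64(-0.5)]]
```

Call:
{"api": "move_arm", "payload": {
  "series": [
    [0,-0.002,0,-0.012],
    [0,-0.0045,0,-0.027],
    [-0.0002,-0.0075,0,-0.045],
    [-0.0003,-0.01,0,-0.06],
    [-0.0003,-0.01,0,-0.06]
  ]
}}

```text
time: 5.85
ee_pos: [0.5783, 0.1282, 0.2086]
eef_rot: [0.32, 0.947, -0.0, -0.0]
ft_force: [-3.8, 3.1, -0.1]
width: 0.0118
```

```bash
python3 -c "
from go import *
T=tab(.06,.16);T[2]-=.0165;show(T,TH+.06)"
```

```text
t 5.85 ee [0.5783 0.1282 0.2086] phi 2.49 q [ 0.32   0.947 -0.    -0.   ] w 0.011827833177472841 F [-3.8   3.08 -0.11]
shift [0.0001 0.0004] 0.0003 roll 0.001 j [ 0.31  0.36 -0.76  1.54  0.26  1.34  0.44]
```

Call:
{"api": "move_arm", "payload": {
  "series": [
    [0.0001,-0.0017,0,-0.01],
    [0.0003,-0.0034,0,-0.02],
    [0.0003,-0.0082,0,-0.049],
    [0,-0.013,0,-0.078],
    [-0.0004,-0.0178,0,-0.106],
    [-0.001,-0.0226,0,-0.135],
    [-0.0017,-0.0273,0,-0.164],
    [-0.0026,-0.0321,0,-0.192],
    [-0.0036,-0.0368,0,-0.221],
    [-0.0047,-0.0415,0,-0.25],
    [-0.006,-0.0461,0,-0.279],
    [-0.0074,-0.0508,0,-0.308],
    [-0.009,-0.0555,0,-0.336],
    [-0.0106,-0.0601,0,-0.365],
    [-0.0124,-0.0645,0,-0.394],
    [-0.0143,-0.069,0,-0.422],
    [-0.0164,-0.0733,0,-0.451],
    [-0.0186,-0.0776,0,-0.48],
    [-0.0193,-0.0791,0,-0.49],
    [-0.0201,-0.0806,0,-0.5]
  ]
}}

```text
time: 7.85
ee_pos: [0.5464, 0.0514, 0.2086]
eef_rot: [0.077, 0.997, -0.0, 0.001]
ft_force: [4.6, 1.8, -5.1]
width: 0.012
```

```bash
python3 -c "
from go import *
T=tab(.56,.16);T[2]-=.0165;show(T,TH+.56)"
```

```text
t 7.85 ee [0.5464 0.0514 0.2086] phi 2.988 q [ 0.077  0.997 -0.     0.001] w 0.012022350935494237 F [ 4.61  1.85 -5.06]
shift [0.0006 0.0008] 0.0002 roll -0.001 j [ 0.54  0.27 -0.83  1.65  0.21  1.31  1.09]
```

Call:
{"api": "move_arm", "payload": {
  "series": [
    [0,-0.0025,0,-0.015],
    [-0.0002,-0.0067,0,-0.04],
    [-0.0004,-0.0117,0,-0.07],
    [-0.0008,-0.0167,0,-0.1],
    [-0.0014,-0.0217,0,-0.13],
    [-0.0021,-0.0267,0,-0.16],
    [-0.003,-0.0317,0,-0.19],
    [-0.004,-0.0365,0,-0.22],
    [-0.0052,-0.0414,0,-0.25],
    [-0.0065,-0.0463,0,-0.28],
    [-0.008,-0.0511,0,-0.31],
    [-0.0091,-0.0543,0,-0.33],
    [-0.0102,-0.0575,0,-0.35],
    [-0.0111,-0.06,0,-0.366],
    [-0.0113,-0.0606,0,-0.37],
    [-0.0113,-0.0606,0,-0.37],
    [-0.0113,-0.0606,0,-0.37]
  ]
}}

```text
time: 9.55
ee_pos: [0.5488, -0.0094, 0.2086]
eef_rot: [-0.108, 0.994, 0.0, 0.001]
ft_force: [9.0, 2.4, -7.2]
width: 0.012
```

```bash
python3 -c "
from go import *
T=tab(.93,.16);T[2]-=.0165;show(T,TH+.93)
T=tab(1.024,.16);T[2]-=.0165;show(T,TH+1.024)
for n in ('top','scene'):
  p,d=imaging.camera(n);np.savez(n+'4.npz',p=p,d=d);b=(slice(200,300),slice(280,400)) if n=='top' else (slice(190,290),slice(260,380))
  cv2.imwrite(f'pics/{n}4.png',cv2.resize(np.clip(p[b][...,::-1]*1.5,0,255).astype(np.uint8),None,fx=6,fy=6,interpolation=cv2.INTER_CUBIC))"
```

```text
t 9.55 ee [ 0.5488 -0.0094  0.2086] phi 3.359 q [-0.108  0.994  0.     0.001] w 0.01203305888446824 F [ 9.01  2.35 -7.21]
shift [0.0009 0.0003] 0.0003 roll -0.0 j [ 0.66  0.27 -0.85  1.65  0.21  1.31  1.56]
t 9.55 ee [ 0.5488 -0.0094  0.2086] phi 3.359 q [-0.108  0.994  0.     0.001] w 0.01203305888446824 F [ 9.01  2.35 -7.21]
shift [ 0.0001 -0.0155] 0.0003 roll -0.094 j [ 0.66  0.27 -0.85  1.65  0.21  1.31  1.56]
```

View pics/top4.png

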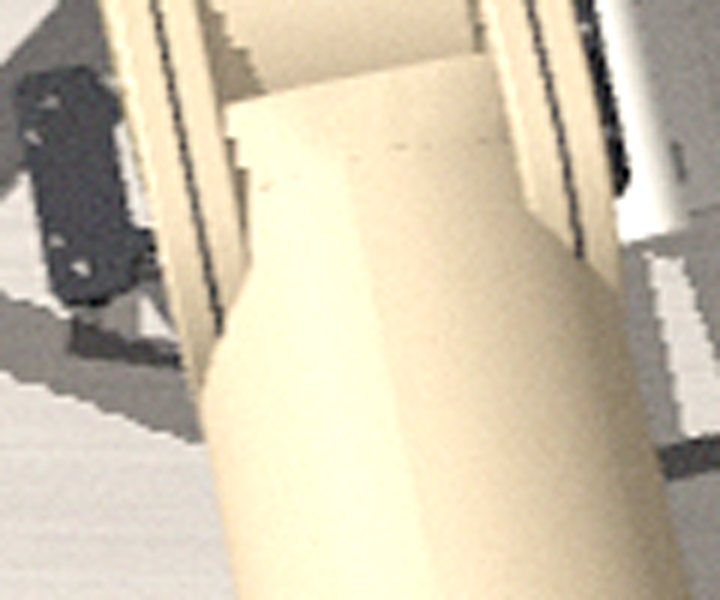

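View pics/scene4.png

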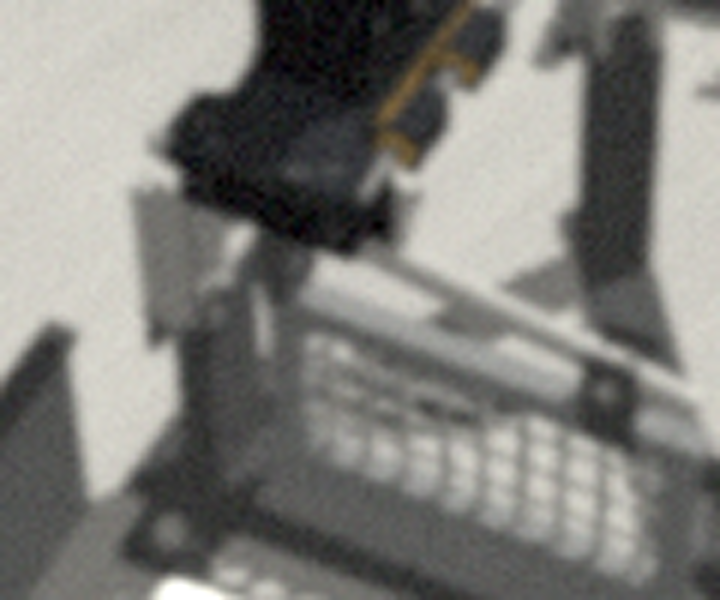

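Call:
{"api": "move_arm", "payload": {
  "series": [
    [-0.0005,-0.0017,0,-0.01],
    [-0.001,-0.0034,0,-0.02],
    [-0.0015,-0.005,0,-0.03],
    [-0.0016,-0.0067,0,-0.04],
    [-0.0017,-0.0084,0,-0.05],
    [-0.0018,-0.01,0,-0.06],
    [-0.0019,-0.0117,0,-0.07],
    [-0.0019,-0.0117,0,-0.07],
    [-0.0019,-0.0117,0,-0.07]
  ]
}}

```text
time: 10.55
ee_pos: [0.5518, -0.0208, 0.2085]
eef_rot: [-0.143, 0.99, -0.0, -0.0]
ft_force: [-4.6, -1.3, 0.6]
width: 0.0119
```

```bash
python3 -c "
from go import *
T=tab(1.024,.16);T[2]-=.0165;show(T,TH+1.024)"
```

```text
t 10.55 ee [ 0.5518 -0.0208  0.2085] phi 3.428 q [-0.143  0.99  -0.    -0.   ] w 0.01190943739698656 F [-4.64 -1.3   0.61]
shift [ 0.0009 -0.0037] 0.0001 roll -0.025 j [ 0.68  0.29 -0.85  1.64  0.22  1.32  1.65]
```

Call:
{"api": "move_arm", "payload": {
  "series": [
    [0.0002,-0.0008,0,-0.005],
    [0.0004,-0.0016,0,-0.01],
    [0.0005,-0.0024,0,-0.015],
    [0.0005,-0.0032,0,-0.019],
    [0.0005,-0.004,0,-0.024],
    [0.0005,-0.004,0,-0.024]
  ]
}}

```text
time: 11.15
ee_pos: [0.553, -0.0245, 0.2086]
eef_rot: [-0.155, 0.988, -0.0, 0.0]
ft_force: [0.7, 0.2, -2.5]
width: 0.012
```

```bash
cat >> go.py <<'E'
def st(g):
    T=tab(g,.16);T[2]-=.0165;show(T,TH+g)
    s=read_state();print("F tool",(fr(phi(s["eef_rot"]))@s["ft_force"][:2]).round(2),"g by pos",(np.arctan2(*(s["ee_pos"][:2]-H)[::-1])-TH)%(2*np.pi))
E
python3 -c "
from go import *
st(1.024)"
```

```text
t 11.15 ee [ 0.553  -0.0245  0.2086] phi 3.453 q [-0.155  0.988 -0.     0.   ] w 0.011964656544534292 F [ 0.73  0.15 -2.46]
shift [0.0009 0.0003] 0.0002 roll -0.0 j [ 0.69  0.29 -0.86  1.64  0.22  1.32  1.68]
F tool [-0.74 -0.08] g by pos 1.0255148045695144
```

Call:
{"api": "move_arm", "payload": {
  "series": [
    [0,-0.0005,0,-0.003],
    [0,-0.001,0,-0.006],
    [0,-0.001,0,-0.006]
  ]
}}

```text
time: 11.45
ee_pos: [0.5533, -0.0254, 0.2086]
eef_rot: [-0.158, 0.987, -0.0, 0.0]
ft_force: [0.3, 0.8, -1.8]
width: 0.0123
```

```bash
python3 -c "
from go import *
st(1.03)"
```

```text
t 11.45 ee [ 0.5533 -0.0254  0.2086] phi 3.459 q [-0.158  0.987 -0.     0.   ] w 0.012289724492701194 F [ 0.34  0.76 -1.81]
shift [0.0009 0.0001] 0.0002 roll -0.0 j [ 0.69  0.29 -0.86  1.64  0.22  1.32  1.68]
F tool [-0.56  0.62] g by pos 1.0308550282455808
```

Call:
{"api": "move_arm", "payload": {
  "series": [
    [0,-0.0005,0,-0.003],
    [0,-0.001,0,-0.006],
    [0,-0.001,0,-0.006]
  ]
}}

```text
time: 11.75
ee_pos: [0.5534, -0.0258, 0.2086]
eef_rot: [-0.161, 0.987, 0.0, 0.0]
ft_force: [0.8, 3.1, -2.7]
width: 0.0121
```

```bash
python3 -c "
from go import *
st(1.036)"
```

```text
t 11.75 ee [ 0.5534 -0.0258  0.2086] phi 3.465 q [-0.161  0.987  0.     0.   ] w 0.012075372965957891 F [ 0.81  3.08 -2.65]
shift [ 0.0009 -0.0004] 0.0003 roll 0.0 j [ 0.69  0.29 -0.86  1.64  0.22  1.32  1.69]
F tool [-1.75  2.66] g by pos 1.0338824335384968
```

Call:
{"api": "move_arm", "payload": {
  "series": [
    [0,0.0008,0,0.005],
    [0,0.0015,0,0.009],
    [0,0.002,0,0.012],
    [0,0.002,0,0.012],
    [0.002,0.002,0.003,0.012],
    [0.003,0.002,0.006,0.012],
    [0.003,0.002,0.006,0.012]
  ]
}}

```text
time: 12.45
ee_pos: [0.5499, -0.0254, 0.2022]
eef_rot: [-0.155, 0.988, 0.0, 0.0]
ft_force: [4.6, 1.2, -4.2]
width: 0.0116
```

```bash
python3 -c "
from go import *
st(1.024)"
```

```text
t 12.45 ee [ 0.5499 -0.0254  0.2022] phi 3.453 q [-0.155  0.988  0.     0.   ] w 0.011568111582118746 F [ 4.62  1.2  -4.16]
shift [-0.0023  0.0001] -0.0061 roll -0.0 j [ 0.69  0.29 -0.86  1.65  0.22  1.3   1.68]
F tool [-4.77 -0.27] g by pos 1.0246087900453436
```

Call:
{"api": "move_arm", "payload": {
  "series": [
    [0.0005,0,0.002,0],
    [0.001,0,0.004,0],
    [0.0015,0,0.006,0],
    [0.0015,0,0.006,0]
  ]
}}

```text
time: 12.85
ee_pos: [0.5478, -0.0261, 0.196]
eef_rot: [-0.155, 0.988, -0.0, -0.001]
ft_force: [-2.1, -1.2, -1.1]
width: 0.0113
```

```bash
python3 -c "
from go import *
st(1.024)"
```

```text
t 12.85 ee [ 0.5478 -0.0261  0.196 ] phi 3.453 q [-0.155  0.988 -0.    -0.001] w 0.011300072791148304 F [-2.05 -1.2  -1.12]
shift [-0.0045  0.0001] -0.0123 roll -0.0 j [ 0.69  0.29 -0.85  1.67  0.22  1.29  1.68]
F tool [ 2.32 -0.51] g by pos 1.0247544502867019
```

Call:
{"api": "move_arm", "payload": {
  "series": [
    [0.0007,0,0.002,0],
    [0.0014,0,0.004,0],
    [0.002,0,0.005,0],
    [0.002,0,0.005,0]
  ]
}}

```text
time: 13.25
ee_pos: [0.5465, -0.0265, 0.1914]
eef_rot: [-0.155, 0.988, -0.0, 0.0]
ft_force: [-1.0, 0.6, -2.0]
width: 0.0114
```

```bash
python3 -c "
from go import *
st(1.024)"
```

```text
t 13.25 ee [ 0.5465 -0.0265  0.1914] phi 3.453 q [-0.155  0.988 -0.     0.   ] w 0.011422981527332749 F [-1.01  0.55 -2.05]
shift [-0.0058  0.0002] -0.0169 roll -0.0 j [ 0.7   0.29 -0.85  1.68  0.22  1.28  1.68]
F tool [0.79 0.84] g by pos 1.0250229066644163
```

Call:
{"api": "move_arm", "payload": {
  "series": [
    [0,0,0.0005,0],
    [0,0,0.0005,0],
    [0,0,0.0005,0],
    [0,0,0.0005,0],
    [0,0,0.0005,0],
    [0,0,0.0005,0],
    [0,0,0.0005,0]
  ],
  "claw": 0
}}

```text
time: 13.95
ee_pos: [0.5466, -0.0264, 0.1911]
eef_rot: [-0.155, 0.988, -0.0, 0.0]
ft_force: [-0.8, -0.6, -0.0]
width: 0.0434
```

Call:
{"api": "move_arm", "payload": {
  "series": [
    [0,0,-0.01,0],
    [0,0,-0.025,0],
    [0,0,-0.045,0],
    [0,0,-0.07,0],
    [0,0,-0.1,0],
    [0,0,-0.13,0],
    [0,0,-0.15,0],
    [0,0,-0.15,0]
  ]
}}

```text
time: 14.75
ee_pos: [0.5476, -0.0259, 0.3453]
eef_rot: [-0.155, 0.988, -0.001, 0.003]
ft_force: [0.4, 0.3, -0.9]
width: 0.0436
```

```bash
python3 -c "
from go import *
st(1.024)
for n in ('top','scene'):
  p,d=imaging.camera(n);np.savez(n+'5.npz',p=p,d=d);b=(slice(140,300),slice(240,400)) if n=='top' else (slice(180,300),slice(260,420))
  cv2.imwrite(f'pics/{n}5.png',cv2.resize(np.clip(p[b][...,::-1]*1.5,0,255).astype(np.uint8),None,fx=3.75 if n=='top' else 5,fy=3.75 if n=='top' else 5,interpolation=cv2.INTER_CUBIC))"
```

```text
t 14.75 ee [ 0.5476 -0.0259  0.3453] phi 3.453 q [-0.155  0.988 -0.001  0.003] w 0.04358666594812149 F [ 0.36  0.32 -0.91]
shift [-0.0046 -0.0001] 0.1369 roll 0.0 j [ 0.7   0.21 -0.87  1.42  0.16  1.57  1.73]
F tool [-0.44  0.2 ] g by pos 1.0236516472299293
```

View pics/scene5.png

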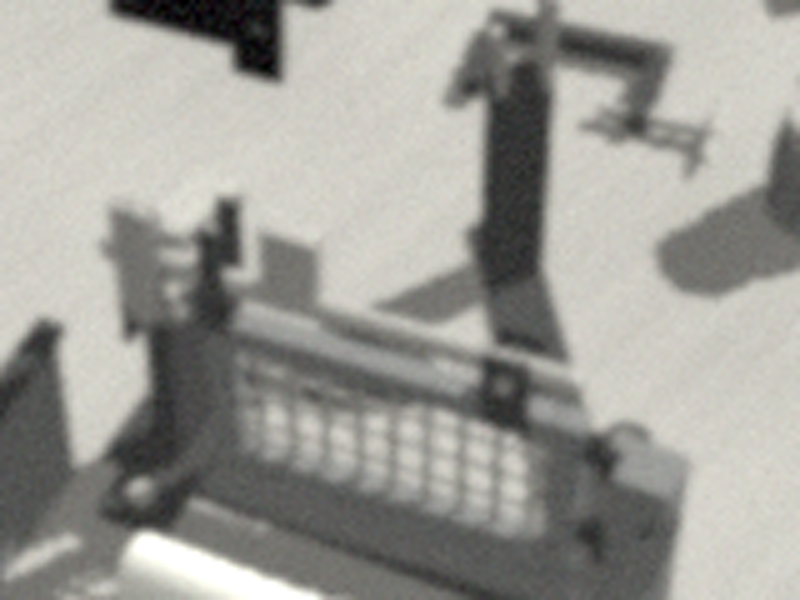

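Call:
{"api": "move_arm", "payload": {
  "series": [
    [0.005,-0.015,-0.01,0],
    [0.016,-0.05,-0.02,0],
    [0.028,-0.085,-0.02,0],
    [0.04,-0.12,-0.02,0],
    [0.05,-0.155,-0.02,0],
    [0.06,-0.19,-0.02,0],
    [0.072,-0.225,-0.02,0],
    [0.083,-0.26,-0.02,0],
    [0.092,-0.286,-0.02,0],
    [0.092,-0.286,-0.02,0],
    [0.092,-0.286,-0.02,0]
  ]
}}

```text
time: 15.95
ee_pos: [0.5463, -0.3269, 0.36]
eef_rot: [-0.155, 0.988, 0.001, -0.0]
ft_force: [1.0, 0.8, 0.7]
width: 0.0439
```

```bash
python3 -c "
from go import *
st(1.024)
p,d=imaging.camera('top');X=cloud(d,'top').reshape(-1,3)
cv2.imwrite('pics/t6.png',p[...,::-1])
cv2.imwrite('pics/t6c.png',cv2.resize(np.clip(p[150:290,260:400,::-1]*1.5,0,255).astype(np.uint8),None,fx=4.2,fy=4.2,interpolation=cv2.INTER_CUBIC))
for g in(1.018,1.024,1.030):
  dd=np.array([np.cos(TH+g),np.sin(TH+g)]);q=X[:,:2]-H;a=q@dd;pp=q@[-dd[1],dd[0]]
  m=(a>.07)&(a<.28)&(abs(pp)<.012)&(X[:,2]>.165)&(X[:,2]<.2);print(g,m.sum(),np.polyfit(a[m],pp[m],1),'z fit',np.polyfit(a[m],X[m,2],1))
for l in np.arange(.08,.29,.01):
  m=(abs(a-l)<.005)&(abs(pp)<.006)&(X[:,2]>.15)&(X[:,2]<.23)
  if m.sum():print(round(l,2),m.sum(),np.median(X[m,2]).round(4))
"
```

```text
t 15.95 ee [ 0.5463 -0.3269  0.36  ] phi 3.452 q [-0.155  0.988  0.001 -0.   ] w 0.0438976749868135 F [1.04 0.81 0.7 ]
shift [-0.0979  0.2861] 0.1516 roll -0.001 j [ 0.94  0.41 -0.71  1.15  0.26  1.67  2.19]
F tool [-1.24  0.46] g by pos 1.8460932827773924
1.018 539 [ 0.00743617 -0.00114409] z fit [0.00394301 0.17490014]
1.024 530 [ 0.00461859 -0.00146294] z fit [0.00351379 0.17492379]
1.03 524 [ 0.00146502 -0.00179365] z fit [0.00314338 0.17493958]
0.08 22 0.1755
0.09 22 0.1748
0.1 24 0.1746
0.11 22 0.175
0.12 22 0.1754
0.13 22 0.1753
0.14 21 0.1754
0.15 22 0.1752
0.16 13 0.2185
0.17 21 0.2181
0.18 23 0.2178
0.19 30 0.1861
0.2 22 0.1756
0.21 23 0.1757
0.22 22 0.1752
0.23 21 0.1753
0.24 25 0.1754
0.25 21 0.1752
0.26 21 0.1755
0.27 23 0.1749
0.28 8 0.1742
```

View pics/t6.png

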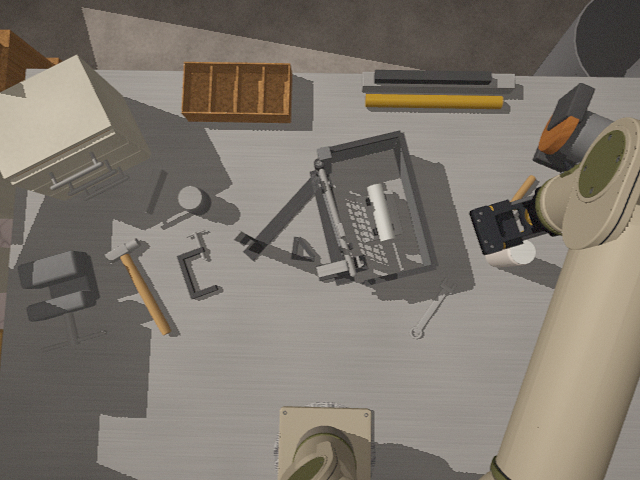

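View pics/t6c.png

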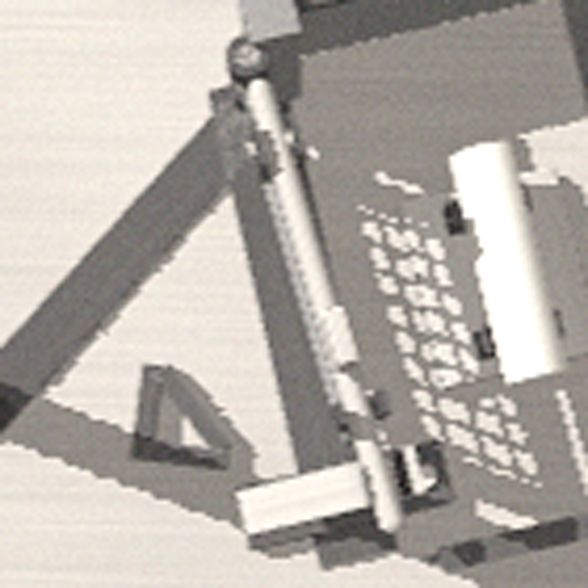

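```bash
python3 -c "
from bench import r,read_state
s=read_state();print(s['ft_force'],abs(s['joint_vel']).max());r.close_job()"
```

```text
[ 0.17145565 -0.73518101  0.03168294] 0.01271331764067527
the job is handed in; nothing more can be done
```

The gate is shut and latched, and the job was handed in at about 16 s. I don't have the verdict, since closing the job reports none.

- **What I did:** I gripped the tab at 15 N and lifted the bar to about 0.16 rad, clear of the hold-back catch. I then swung the gate round with the bar raised and crept up to the stop until I felt about 3 N, at a gate angle of about 1.034. I backed off about 2 mm at the tab (3 mm at the notch), lowered the bar into the notch, let go and moved the arm away.
- **Bar position:** The last top view shows the bar lying between the keeper's lip and stop. Its top measures 0.174 to 0.176 m from hinge to tip, the same level as at rest before the move. The gate is at about 1.03 rad.
- **Forces:** The largest I read was about 12 N, at the end of a move during the swing. Forces within a move were not recorded.
- **Bystanders:** In that view the others appear where they started. The gripper hides part of the spray can and wire brush from above, but it stayed well over both.
- **Disagreements:** The vision estimate of the stop (1.036) and the felt contact (1.034) agreed. My first hinge estimate from the tab was 12 mm off because part of the fork was in the mask; I corrected it before moving.

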